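# Lay out the repair kit in the coloured trays

### The arm

A 6-joint arm with a two-finger parallel gripper is mounted at the origin on a cart in front of the work surface, level with it; the furniture and walls round the work are solid. World frame = base frame: x ahead of the robot, y to its left, z up, the work surface at z = 0. Lengths are in mm, angles in rad, forces in N, time in s.
With the tool pointing down it reaches from about 300 to 775 mm from the base axis. Payload 14.6 kg.
Tool frame: the origin (TCP) lies between the finger pads; the fingertips stand 25 mm ahead of it and the grasp point (between the pads) lies 6 mm ahead of it; z points along the fingers, y is the line along which they close (so a half turn about z gives the same grasp; the last joint's range is limited). The gripper opens to 94 mm and grips with 3 to 60 N. Pads are 16 mm wide; open, the fingers measure 119 mm over their backs; the gripper's body (75 mm by 177 mm) begins 78 mm behind the grasp point.
Start: joints at [-1.336, 0.3, 1.521, -0, 1.321, -0.067], TCP at [163.475, -525.134, 230.446] pointing down, gripper open.
Joint ranges: [-3.03, 3.03], [-0.79, 2.21], [0.23, 2.52], [-1.04, 4.18], [0, 3.07], [-2.55, 2.55]. Speed limits (rad/s): [2.22, 2.22, 2.57, 3.14, 3.14, 3.14].

### API

Orientations are given as [roll, pitch, yaw] about the fixed x, y, z axes, in that order (R = Rz(yaw) Ry(pitch) Rx(roll)).
In Python, from cell import manip gives the robot as it stands. The module is installed in compiled form; this text tells all that it offers.
- The arm moves only by the tool step_arm, never from a script. Its argument "series" is one flat list of numbers, 5 for each row, row after row: the shift along the world's x, y, z in mm, then the turn about the world's z in rad, then the closure, from 0 (fully open) to 1 (shut). In form: [dx, dy, dz, spin, jaw, dx, dy, dz, spin, jaw, ...]. A call has 1 to 20 rows; each row shifts and turns the commanded pose from where the row before left it; what a row does not reach is not made up. A row lasts 1/8 s, in which the tool goes at most 62.5 mm and 10.7 degrees, less where a joint would pass 70% of its speed; a pose out of reach is approached as far as the arm can. A call is refused whole if a number of a shift passes 62.5 or a number of a turn 0.188, either way. A call with a gripper value outside its range is refused whole. The fingers move at their own pace and stop on an object; "squeeze" is the grip in N (left out, the last holds). Time passes only in rows, so rows that do not move let the fingers close. It gives the time, the measured TCP pose, the force, the opening and the grip force at its end, in the units of the state.
- manip.read_state(): the state, without advancing time (a new reading comes with each control period).
- manip.camera(name): name is "scene" or "top" or "wrist"; returns (picture, depth): 480x640x3 uint8, blue, green, red; 480x640 float32, mm along the optical axis (not along the pixel's ray), 0 where there is no reading.
- manip.camera_info(name): a dict with "fovy" (degrees; the focal length in pixels is half the picture's height over the tangent of half this angle, whatever the lens; pixels are square), "cx", "cy" (the principal point, pixels), "eye" and "orientation" of the camera in the world. Camera axes: x right, y down, z forward; pixel columns grow to the right and rows downward; lengths in mm; the calibration is good to about 2 mm. A picture is of the moment at which its call begins: read the wrist's pose just before it. camera_info takes no time and is no camera call; for the wrist camera it gives the pose at the moment of the call.
- manip.sign_off(): hands the job in; it is judged then, once.
The state is a dict: "clock": time; "joints": joint angles; "qd": joint speeds; "effort": joint torques, N m; "eef_pos": TCP position; "eef_rot": TCP orientation; "wrist_force": force on the tool from outside, world axes, zero at the start; "moment": the same for the moment, N m; "finger_gap": finger opening in mm; "finger_force": force on a finger pad.
Only numpy, scipy, OpenCV 4.12 (cv2) and the standard library are available. Lean on these libraries where they do the work, as an engineer would, in place of code of your own. Each camera call takes 0.05 s, during which the arm holds its last target. There are 200 camera calls.

### The job

Lay out the kit for the next cleaning-robot repair: put the pleated filter in the blue tray, the shorter of the two black trim strips in the red tray, the box of fuses in the black tray and the yellow-lidded jar in the yellow tray. Each must end right way up, flat on the floor of its tray and wholly inside the rim. Leave the longer trim strip and the roll of black tape where they lie.

Things in the scene. Friction and masses are not known exactly. Their poses are not given: they have to be found in the camera images.
- filter_mid (a point): centre (half-way up) of the pleated filter in its white frame: 48 mm (x) by 90 mm (y) and 18 mm high, lying flat, z up; grasp it across the 48 mm. Loose, about 35 g.
- trim_short_mid (a point): centre, 7 mm above the underside, of the SHORTER of the two black moulded trim strips: 26 mm (x) by 92 mm (y), body 12 mm high with small clips up to 15 mm, lying flat, z up; grasp it across the 26 mm. Loose, about 50 g.
- fuses_mid (a point): centre of the small white and blue card box of fuses: 40 mm (x) by 62 mm (y), 30 mm high, z up; grasp it across the 40 mm. Loose, about 40 g.
- jar_mid (a point): centre of the small round jar with a bright yellow lid, standing upright: 44 mm across, 30 mm high, z up; grasp it across its diameter. Loose, about 80 g.
- trim_long_mid (a point): centre, 7 mm above the underside, of the LONGER black moulded trim strip, which is not wanted: 26 mm (x) by 127 mm (y), 15 mm high. Loose.
- tape_mid (a point): centre of the roll of black tape, which is not wanted: 58 mm across, 19 mm high, lying flat. Loose.
- tray_blue: Blue plastic parts tray, fixed to the bench, 82 mm (its x) by 122 mm (its y, the long way) outside; the origin is the centre of its underside, z up. Its floor lies 7 mm above the underside, its rim is 3 mm thick and reaches 14 mm above the underside (7 mm above the floor); inside it measures 76 by 116 mm. Each long side has a 38 mm wide gap in its rim at the middle (at the tray's +x and -x sides), down to the floor, for the fingers.
- tray_red: Red plastic parts tray, fixed to the bench, 82 mm (its x) by 122 mm (its y, the long way) outside; the origin is the centre of its underside, z up. Its floor lies 7 mm above the underside, its rim is 3 mm thick and reaches 14 mm above the underside (7 mm above the floor); inside it measures 76 by 116 mm. Each long side has a 38 mm wide gap in its rim at the middle (at the tray's +x and -x sides), down to the floor, for the fingers.
- tray_black: Black plastic parts tray, fixed to the bench, 82 mm (its x) by 122 mm (its y, the long way) outside; the origin is the centre of its underside, z up. Its floor lies 7 mm above the underside, its rim is 3 mm thick and reaches 14 mm above the underside (7 mm above the floor); inside it measures 76 by 116 mm. Each long side has a 38 mm wide gap in its rim at the middle (at the tray's +x and -x sides), down to the floor, for the fingers.
- tray_yellow: Yellow plastic parts tray, fixed to the bench, 82 mm (its x) by 122 mm (its y, the long way) outside; the origin is the centre of its underside, z up. Its floor lies 7 mm above the underside, its rim is 3 mm thick and reaches 14 mm above the underside (7 mm above the floor); inside it measures 76 by 116 mm. Each long side has a 38 mm wide gap in its rim at the middle (at the tray's +x and -x sides), down to the floor, for the fingers.

How it is judged:
By the outcome, as a careful person would: the job done as asked, in the order asked, and still so for the second after the job is handed in, with the robot touching nothing.
It also fails if it takes over 91 s, if anything falls off the work surface, if the arm or the gripper's body presses on something with over 40 N, if the wrist force passes 120 N, or if a joint passes its speed limit or range.

## Working session

There is one attempt and no reset: what is moved stays moved. The work goes in short steps, Python scripts to look and compute and a tool call to move; the robot and the scene stay as the last step left them, time stands still between calls to the robot, and variables do not carry over. Pictures are saved under pics/ and viewed, at most 14 in all, crops included, and the job is handed in when it is done.

Besides the shell and the picture viewer there is one more tool, called after ">>>" by a JSON object that holds its "op" and its "data". step_arm: Moves the arm, as the interface text tells. Its arguments: {"type":"object","properties":{"series":{"type":"array"},"squeeze":{"type":"number"}},"required":["series"]}

```bash
mkdir -p pics; cat > h.py <<'E'
from cell import manip
import numpy as np, cv2, json
from scipy.spatial.transform import Rotation as R
def snap(n,f):
    i=manip.camera_info(n); p,d=manip.camera(n); cv2.imwrite(f'pics/{f}.png',p); np.savez(f'pics/{f}.npz',p=p,d=d,i=json.dumps({k:(np.array(v).tolist()) for k,v in i.items()})); return p,d,i
def load(f):
    z=np.load(f'pics/{f}.npz'); return z['p'],z['d'],json.loads(str(z['i']))
def world(i,d):
    f=240/np.tan(np.radians(i['fovy'])/2); v,u=np.mgrid[0:480,0:640]
    c=np.stack([(u-i['cx'])/f*d,(v-i['cy'])/f*d,d],-1)
    o=np.array(i['orientation']); M=o if o.shape==(3,3) else R.from_euler('xyz',o).as_matrix()
    return c@M.T+np.array(i['eye'])
E
python3 - <<'E'
from h import *
print(manip.read_state())
for n in('top','scene'):
    p,d,i=snap(n,n+'0'); print(i); w=world(i,d); print(w[240,320],w[400,200],(d>0).mean())
E
```

```text
{'clock': 0.0, 'joints': array([-1.33560810e+00,  3.00492023e-01,  1.52160302e+00,  2.02890179e-05,
        1.32071028e+00, -6.65957568e-02]), 'qd': array([-6.71761587e-04, -1.05065274e-03,  9.99731618e-04,  9.59671538e-05,
       -1.19464900e-03, -6.79237446e-04]), 'effort': array([ 1.72353277e-03, -5.31801581e+01, -3.52735054e+01,  7.08469329e-02,
        2.43713718e-02, -1.08839333e-04]), 'eef_pos': array([ 163.4200639 , -524.9042812 ,  229.86556172]), 'eef_rot': array([-3.14038398e+00, -1.00306873e-04,  3.01778888e-01]), 'wrist_force': array([0.28158047, 0.01115466, 0.95989349]), 'moment': array([-0.05550295,  0.01219445, -0.00596196]), 'finger_force': 0.0, 'finger_gap': 93.95517667420748}
{'fovy': 45.10988331735467, 'cx': 318.0952518512878, 'cy': 238.44769468392644, 'eye': array([ 280.16375389,  -20.48300553, 1370.88859918]), 'orientation': array([-2.91509759e+00, -1.56403069e-03, -1.45248759e+00])}
[590.58497458   9.59390785   1.07674906] [ 134.40291652  378.6016079  -745.1710299 ] 0.995908203125
{'fovy': 46.69839024631304, 'cx': 317.7433275460226, 'cy': 242.10278985719, 'eye': array([-341.01139289,  747.4126766 , 1000.50435558]), 'orientation': array([-2.24412636,  0.00975141, -2.26240203])}
[639.34317945 -60.16758641  -4.85574955] [372.78126609 492.81458674   7.00846015] 0.996083984375
```

View pics/top0.png

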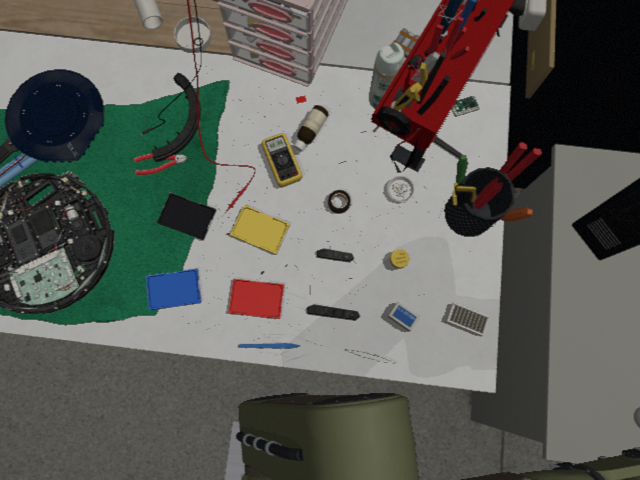

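View pics/scene0.png

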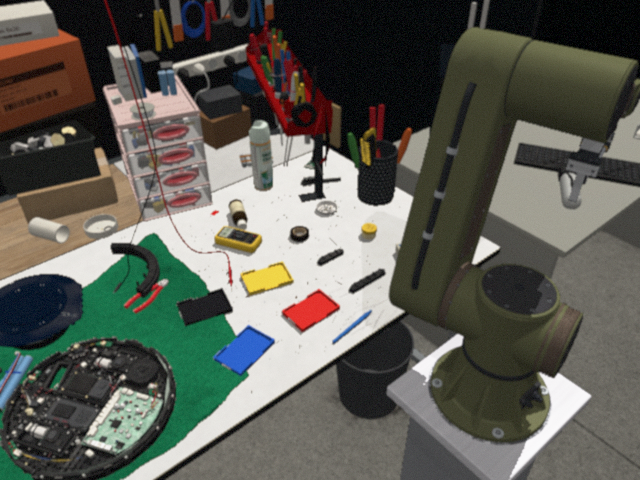

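The top view shows the filter at (467,319), fuses (401,317), jar (400,259), short trim (335,255), long trim (332,312) and tape (338,201). The trays are blue (173,290), red (256,299), black (187,216) and yellow (259,230). A red lead hangs near (200,130).

```bash
python3 - <<'E'
from h import *
p,d,i=load('top0'); w=world(i,d)
hsv=cv2.cvtColor(p,cv2.COLOR_BGR2HSV)
B=dict(filter=(467,319,30),fuses=(401,317,24),jar=(400,259,18),short=(335,255,26),long=(332,312,34),tape=(338,201,20),blue=(173,290,36),red=(256,299,36),black=(187,216,36),yellow=(259,230,38))
for n,(u,v,r) in B.items():
    s=np.s_[v-r:v+r,u-r:u+r]; W=w[s]; z=W[...,2]
    h=hsv[s]; 
    m=(z>5)&(z<60)
    k,l,st,c=cv2.connectedComponentsWithStats(m.astype(np.uint8))
    j=1+np.argmax(st[1:,4]); P=W[l==j]; 
    (c0,sz,a)=cv2.minAreaRect(P[:,:2].astype(np.float32))
    print(n,np.round(c0),np.round(sz),round(a,1),'med z',np.percentile(P[:,2],[10,50,95]).round(1),'n',len(P),'clr',np.round(np.median(z[~m]),1))
# things above table
q=(w[...,2]>40)&(w[...,0]>250)&(w[...,0]<800)&(abs(w[...,1])<450)
k,l,st,c=cv2.connectedComponentsWithStats(q.astype(np.uint8))
for j in range(1,k):
    if st[j,4]>15: P=w[l==j]; print(st[j],P.min(0).round(),P.max(0).round())
vis=cv2.resize(p[190:340,140:500],None,fx=2.2,fy=2.2,interpolation=cv2.INTER_CUBIC); cv2.imwrite('pics/crop1.png',vis)
E
```

```text
filter [ 441. -358.] [97. 56.] 75.9 med z [ 7.2 14.2 20.7] n 755 clr -0.1
fuses [ 429. -205.] [64. 42.] 61.8 med z [24.8 29.7 34.2] n 512 clr -0.4
jar [ 565. -185.] [45. 47.] 29.0 med z [23.7 28.7 33.5] n 306 clr -0.4
short [556. -30.] [88. 26.] 86.0 med z [ 7.3 11.3 16.9] n 323 clr -0.4
long [421. -41.] [124.  25.] 88.6 med z [ 7.1 11.2 17. ] n 489 clr -0.5
tape [691. -26.] [56. 56.] 35.6 med z [10.5 17.2 22.9] n 306 clr -0.6
blue [438. 356.] [106. 152.] 15.3 med z [ 5.5  7.7 14.1] n 1308 clr 0.8
red [430. 141.] [126.  86.] 88.8 med z [ 5.7  8.1 14.6] n 1306 clr -0.3
black [610. 343.] [132. 100.] 77.5 med z [ 5.5  7.9 14.2] n 1155 clr 1.5
yellow [599. 158.] [127.  84.] 73.9 med z [ 5.6  7.9 14.5] n 1229 clr -0.4
[ 371   97   73   75 2014] [ 280. -216.   40.] [ 800.  -20. 1371.]
[198 114  45  53 144] [729. 218.  40.] [799. 310. 190.]
[ 447  142   96   93 4137] [ 280. -422.   40.] [ 784.  -20. 1371.]
[390 153  12  20  62] [ 735. -156.  135.] [ 749. -122.  234.]
[332 393  78  16 847] [ 250. -136.  468.] [ 280.  -20. 1371.]
```

View pics/crop1.png

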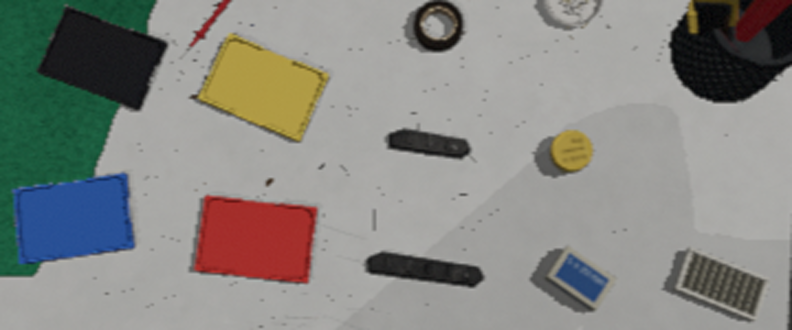

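The crop clearly shows the four trays, both strips, the jar lid at (572,150), fuses at (580,277) and the filter at (722,285). Next I project the corners I read onto their known heights.

```bash
cat >> h.py <<'E'
def ray(i,u,v,z):
    f=240/np.tan(np.radians(i['fovy'])/2)
    M=R.from_euler('xyz',i['orientation']).as_matrix(); r=M@[(u-i['cx'])/f,(v-i['cy'])/f,1]; e=np.array(i['eye'])
    return (e+r*(z-e[2])/r[2])[:2]
def rect(i,pts,z):
    P=np.array([ray(i,u,v,z) for u,v in pts]); c,s,a=cv2.minAreaRect(P.astype(np.float32))
    c=P.mean(0); s1=(np.linalg.norm(P[1]-P[0])+np.linalg.norm(P[2]-P[3]))/2; s2=(np.linalg.norm(P[2]-P[1])+np.linalg.norm(P[3]-P[0]))/2
    d=(P[1]-P[0]+P[2]-P[3]) if s1>s2 else (P[2]-P[1]+P[3]-P[0])
    return c.round(1),round(s1,1),round(s2,1),'long axis deg',round(np.degrees(np.arctan2(d[1],d[0]))%180,1)
E
python3 - <<'E'
from h import *
p,d,i=load('top0')
C=dict(blue=([(15,190),(127,174),(134,246),(22,263)],14),red=([(204,197),(317,207),(308,283),(193,272)],14),black=([(66,8),(167,43),(141,109),(39,71)],14),yellow=([(231,35),(329,72),(301,141),(199,99)],14),
filter=([(687,250),(767,282),(752,320),(677,289)],18),fuses=([(567,246),(614,273),(592,310),(546,282)],30),short=([(390,131),(469,143),(467,158),(388,146)],12),long=([(368,253),(483,268),(481,284),(367,270)],12))
for n,(q,z) in C.items(): print(n,*rect(i,[(140+x/2.2,190+y/2.2) for x,y in q],z))
print('jar',ray(i,140+572/2.2,190+150/2.2,30),'tape',ray(i,140+438/2.2,190+26/2.2,19))
E
```

```text
blue [428.8 337.9] 120.5 79.2 long axis deg 105.3
red [428.8 141.9] 122.7 81.4 long axis deg 91.5
black [608.4 337.5] 121.6 78.1 long axis deg 76.7
yellow [596.9 155.5] 119.6 81.6 long axis deg 74.9
filter [ 438.6 -354.3] 86.7 43.5 long axis deg 74.3
fuses [ 427.6 -203.8] 55.9 45.0 long axis deg 65.8
short [554.  -30.3] 87.0 16.8 long axis deg 88.0
long [419.4 -41.3] 122.9 17.6 long axis deg 89.6
jar [ 562.64972768 -183.94319799] tape [686.78484848 -25.79795665]
```

>>> {"op": "step_arm", "data": {"series": [39, 24.5, 0, 0.142, 0, 39, 24.5, 0, 0.142, 0, 39, 24.5, -5, 0.142, 0, 39, 24.5, -5, 0.142, 0, 39, 24.5, -5, 0.142, 0, 39, 24.5, -5, 0.142, 0, 41, 23.5, -5, 0.143, 0, 0, 0, 0, 0, 0, 0, 0, 0, 0, 0], "squeeze": 15}}

```text
clock: 1.23
eef_pos: [438.1, -354.8, 205.2]
eef_rot: [-3.141, -0.0, 1.296]
wrist_force: [-0.5, -0.2, -0.8]
finger_gap: 93.8
finger_force: 0.0
```

```bash
python3 - <<'E'
from h import *
s=manip.read_state(); print(s['eef_pos'],s['eef_rot'],s['clock'],s['joints'])
p,d,i=snap('wrist','w1'); print(i)
E
```

```text
[ 438.08459077 -354.7600526   205.21772657] [-3.14097866e+00 -1.27878542e-04  1.29576027e+00] 1.225 [-7.45587410e-01  3.51691817e-01  1.51252741e+00 -1.71698527e-04
  1.27797867e+00 -4.70501776e-01]
{'fovy': 62.0587722997815, 'cx': 327.6637473710819, 'cy': 232.08161256390395, 'eye': array([ 457.13476076, -290.59475631,  359.03136714]), 'orientation': array([ 2.90737384e+00,  2.64982259e-04, -2.74187049e-01])}
```

View pics/w1.png

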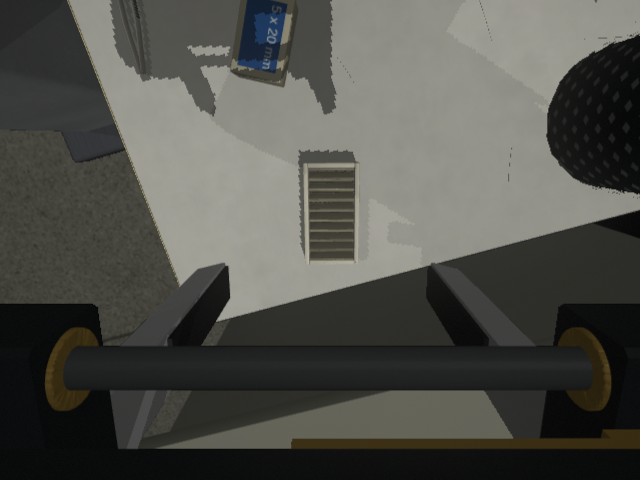

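The wrist view shows the filter's top corners near (307,163), (357,163), (357,264) and (308,263). The fuses are partly in view at the top.

```bash
python3 - <<'E'
from h import *
p,d,i=load('w1')
print(rect(i,[(306,163),(357,163),(357,264),(308,264)],18))
E
```

```text
(array([ 442.8, -355.2]), np.float64(43.5), np.float64(89.3), 'long axis deg', np.float64(75.0))
```

>>> {"op": "step_arm", "data": {"series": [2, 0, -40, 0.01, 0, 0, 0, -40, 0, 0, 0, 0, -40, 0, 0, 0, 0, -35, 0, 0, 0, 0, -15, 0, 0, 0, 0, -7, 0, 0, 0, 0, 0, 0, 0, 0, 0, 0, 0, 0.6, 0, 0, 0, 0, 0.6, 0, 0, 0, 0, 0.6, 0, 0, 0, 0, 0.6, 0, 0, 0, 0, 0.6, 0, 0, 0, 0, 0.6, 0, 0, 0, 0, 0.6], "squeeze": 15}}

```text
clock: 3.02
eef_pos: [440.5, -354.6, 28.5]
eef_rot: [3.142, 0.0, 1.307]
wrist_force: [-0.7, 1.6, 0.7]
finger_gap: 47.7
finger_force: 15.0
```

>>> {"op": "step_arm", "data": {"series": [0, 0, 30, 0, 0.6, 0, 0, 50, 0, 0.6, 0, 50, 50, 0.044, 0.6, 0, 58, 20, 0.044, 0.6, 0, 58, 0, 0.044, 0.6, 0, 58, 0, 0.044, 0.6, 0, 58, 0, 0.044, 0.6, 0, 58, 0, 0.044, 0.6, 0, 58, 0, 0.044, 0.6, 0, 58, 0, 0.044, 0.6, 0, 58, 0, 0.044, 0.6, -3, 58, 0, 0.044, 0.6, -4, 58, 0, 0.044, 0.6, -4, 58, 0, 0.044, 0.6, 0, 4, 0, 0, 0.6, 0, 0, 0, 0, 0.6, 0, 0, 0, 0, 0.6]}}

```text
clock: 5.15
eef_pos: [429.8, 330.5, 172.7]
eef_rot: [-3.142, 0.0, 1.833]
wrist_force: [0.3, -0.4, 0.2]
finger_gap: 48.0
finger_force: 15.0
```

```bash
python3 - <<'E'
from h import *
s=manip.read_state(); print(s['eef_pos'],s['eef_rot'],s['clock'],s['finger_gap'])
p,d,i=snap('wrist','w2')
E
```

```text
[429.77679697 330.48351038 172.70668076] [-3.14157168e+00  1.37920298e-04  1.83326180e+00] 5.15 47.973399991910384
```

View pics/w2.png

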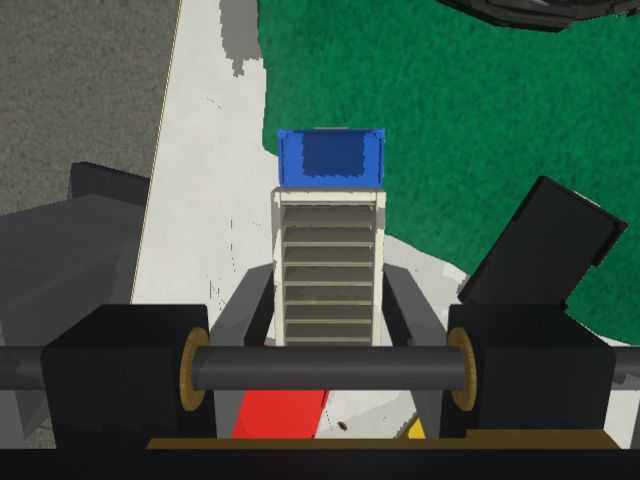

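The wrist view shows the blue tray's far rim corners at (279,129) and (385,129), and the held filter's far top edge at v≈190 from 275 to 385.

```bash
python3 - <<'E'
from h import *
p,d,i=load('w2')
a=ray(i,279,129,14);b=ray(i,385,129,14); l=b-a; t=np.degrees(np.arctan2(l[1],l[0])); print(a,b,np.linalg.norm(l),t+90)
ax=np.array([np.cos(np.radians(105.2)),np.sin(np.radians(105.2))]); print('tray centre',(a+b)/2-61*ax)
zt=172.7-28.5+18
a=ray(i,274,191,zt);b=ray(i,386,189,zt); print('filter end',a,b,np.linalg.norm(b-a),'centre',(a+b)/2-45*ax)
E
```

```text
[376.11998851 390.84251355] [453.75067337 411.77307853] 80.40280953911868 105.08912859997525
tray centre [430.92887084 342.44178988]
filter end [397.45894577 368.1100375 ] [441.90630009 380.94947824] 46.26465761384781 centre [431.48113597 331.10401562]
```

>>> {"op": "step_arm", "data": {"series": [0, 9, -30, 0, 0.6, 0, 0, -40, 0, 0.6, 0, 0, -35, 0, 0.6, 0, 0, -16, 0, 0.6, 0, 0, -8, 0, 0.6, 0, 0, -4, 0, 0.6, 0, 0, 0, 0, 0.6, 0, 0, 0, 0, 0.6]}}

```text
clock: 6.2
eef_pos: [429.8, 340.8, 40.4]
eef_rot: [3.141, -0.0, 1.835]
wrist_force: [0.3, 0.5, -0.4]
finger_gap: 48.0
finger_force: 15.0
```

>>> {"op": "step_arm", "data": {"series": [0, -1, -3, 0, 0.6, 0, 0, -1.5, 0, 0.6, 0, 0, 0, 0, 0.6, 0, 0, 0, 0, 0.35, 0, 0, 0, 0, 0.35, 0, 0, 0, 0, 0.35, 0, 0, 40, 0, 0.35, 0, 0, 50, 0, 0.3, 0, -40, 60, -0.04, 0, 10, -55, 10, -0.045, 0, 23, -55, 0, -0.045, 0, 23, -55, 0, -0.045, 0, 23, -55, 0, -0.045, 0, 23, -55, 0, -0.045, 0, 23, -55, 0, -0.035, 0, 0, 0, 0, 0, 0, 0, 0, 0, 0, 0]}}

```text
clock: 8.32
eef_pos: [554.2, -24.8, 186.9]
eef_rot: [-3.141, -0.0, 1.535]
wrist_force: [-0.0, 0.1, 0.0]
finger_gap: 93.5
finger_force: 0.0
```

```bash
python3 - <<'E'
from h import *
s=manip.read_state(); print(s['eef_pos'],s['eef_rot'],s['clock'],s['finger_gap'])
p,d,i=snap('wrist','w3'); q,_,_=snap('top','top3')
cv2.imwrite('pics/v3.png',np.vstack([p[:330],cv2.resize(q[190:325,130:450],(640,270))]))
E
```

```text
[554.22134325 -24.762234   186.91577053] [-3.14105966e+00 -2.13608652e-04  1.53478559e+00] 8.325 93.51851023170511
```

View pics/v3.png

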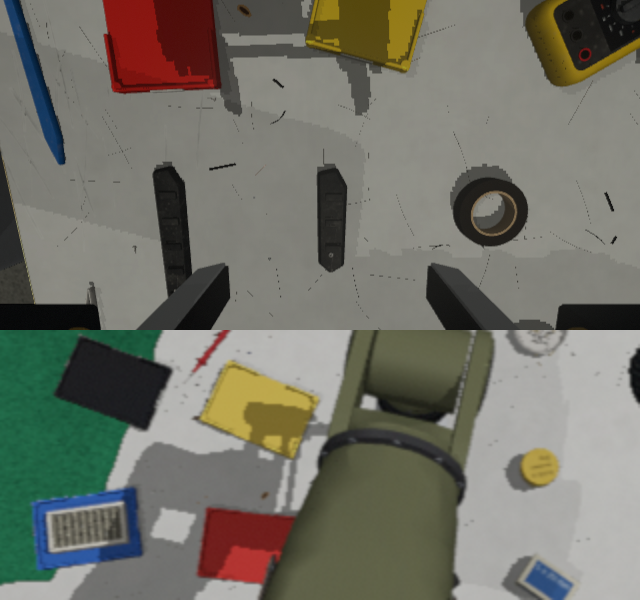

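The filter lies inside the blue tray. The short strip spans (318–346, 168–271), the red tray's near rim corners are at (113,92) and (219,88), and the yellow's are at (307,44) and (409,71).

```bash
python3 - <<'E'
from h import *
p,d,i=load('w3')
print(rect(i,[(318,169),(346,169),(345,270),(319,270)],12), ray(i,332,172,12), ray(i,332,268,12))
for n,a,b in(('red',(113,92),(219,88)),('yel',(307,44),(409,71))):
    a=ray(i,*a,14);b=ray(i,*b,14);l=b-a;t=np.arctan2(l[1],l[0])+np.pi/2
    print(n,np.linalg.norm(l),np.degrees(t),(a+b)/2+61*np.array([np.cos(t),np.sin(t)]))
E
```

```text
(array([558.6, -27.1]), np.float64(22.7), np.float64(86.7), 'long axis deg', np.float64(88.1)) [559.98727224  13.85102276] [557.29268824 -68.58265826]
red 82.59744893950368 90.02324141841846 [433.21605465 142.67499738]
yel 80.41955264796009 74.19685044242925 [599.50583852 158.52109795]
```

>>> {"op": "step_arm", "data": {"series": [3, -3, -40, 0, 0, 0, 0, -40, 0, 0, 0, 0, -40, 0, 0, 0, 0, -25, 0, 0.3, 0, 0, -10, 0, 0.3, 0, 0, -4, 0, 0.3, 0, 0, 0, 0, 0.3, 0, 0, 0, 0, 0.85, 0, 0, 0, 0, 0.85, 0, 0, 0, 0, 0.85, 0, 0, 0, 0, 0.85, 0, 0, 0, 0, 0.85, 0, 0, 0, 0, 0.85]}}

```text
clock: 10.05
eef_pos: [557.5, -28.1, 28.2]
eef_rot: [-3.142, 0.0, 1.535]
wrist_force: [-0.8, -0.2, 1.4]
finger_gap: 23.2
finger_force: 15.0
```

>>> {"op": "step_arm", "data": {"series": [0, 0, 25, 0, 0.85, 0, 0, 40, 0, 0.85, 0, 0, 50, 0, 0.85, -26, 34, 10, 0.011, 0.85, -26, 34, 0, 0.011, 0.85, -26, 34, 0, 0.011, 0.85, -26, 34, 0, 0.011, 0.85, -22, 34, 0, 0.011, 0.85, 0, 0, 0, 0, 0.85, 0, 0, 0, 0, 0.85]}}

```text
clock: 11.3
eef_pos: [431.8, 141.6, 153.2]
eef_rot: [3.141, 0.0, 1.59]
wrist_force: [0.0, -0.4, -0.5]
finger_gap: 22.9
finger_force: 15.0
```

```bash
python3 - <<'E'
from h import *
s=manip.read_state(); print(s['eef_pos'],s['eef_rot'],s['clock'],s['finger_gap'])
p,d,i=snap('wrist','w4')
E
```

```text
[431.77863982 141.6360405  153.2062673 ] [3.14131474e+00 6.45666272e-05 1.58998595e+00] 11.3 22.856821979582353
```

View pics/w4.png

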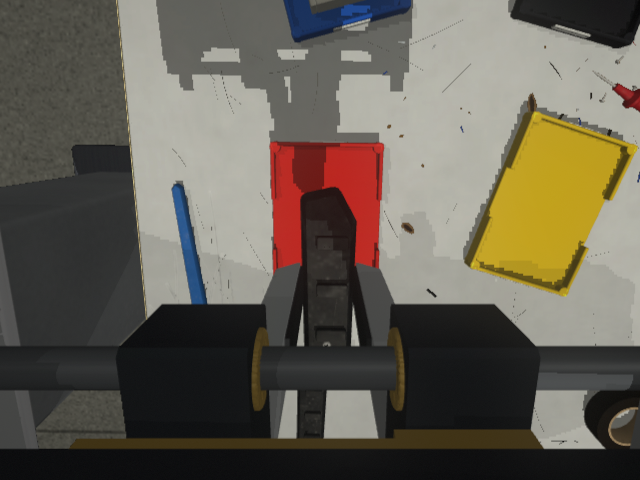

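The strip is held straight over the red tray. The tray's far corners are at (271,143) and (383,144), and the strip's far end is at (328,188). The yellow tray corners are about (531,112), (638,148), (567,295) and (468,265).

```bash
python3 - <<'E'
from h import *
p,d,i=load('w4')
a=ray(i,271,143,14);b=ray(i,383,144,14);l=b-a;t=np.arctan2(l[1],l[0])+np.pi/2
print('red',np.linalg.norm(l),np.degrees(t),(a+b)/2-61*np.array([np.cos(t),np.sin(t)]))
e=ray(i,328,188,137); print('strip end',e,'ctr y',e[1]-46)
print('yel',rect(i,[(531,112),(638,148),(567,295),(468,265)],14))
E
```

```text
red 80.31976667334474 90.64655501090228 [431.74461917 142.66839831]
strip end [431.90634598 187.10125501] ctr y 141.10125501098275
yel (array([598.1, 159.7]), np.float64(83.6), np.float64(118.4), 'long axis deg', np.float64(73.8))
```

>>> {"op": "step_arm", "data": {"series": [0, 1, -30, 0, 0.85, 0, 0, -40, 0, 0.85, 0, 0, -26, 0, 0.85, 0, 0, -12, 0, 0.85, 0, 0, -5, 0, 0.85, 0, 0, -3, 0, 0.85, 0, 0, 0, 0, 0.85, 0, 0, 0, 0, 0.85]}}

```text
clock: 12.35
eef_pos: [431.8, 143.0, 37.7]
eef_rot: [3.141, -0.0, 1.59]
wrist_force: [-0.2, 0.6, 0.4]
finger_gap: 23.0
finger_force: 15.0
```

>>> {"op": "step_arm", "data": {"series": [0, 0, -2, 0, 0.85, 0, 0, 0, 0, 0.85, 0, 0, 0, 0, 0.5, 0, 0, 0, 0, 0.5, 0, 0, 0, 0, 0.5, 0, 0, 40, 0, 0.5, 0, 0, 50, 0, 0.3, 0, -30, 50, -0.05, 0, 0, -55, 10, -0.08, 0, 0, -55, 0, -0.08, 0, 0, -55, 0, -0.08, 0, 0, -55, 0, -0.08, 0, 0, -55, 0, -0.08, 0, -3, -42, 0, 0, 0, 0, 0, 0, 0, 0, 0, 0, 0, 0, 0]}}

```text
clock: 14.35
eef_pos: [428.4, -203.6, 185.0]
eef_rot: [-3.141, -0.0, 1.14]
wrist_force: [1.0, 0.2, -0.1]
finger_gap: 93.8
finger_force: 0.0
```

```bash
python3 - <<'E'
from h import *
s=manip.read_state(); print(s['eef_pos'],s['eef_rot'],s['clock'],s['finger_gap'])
p,d,i=snap('wrist','w5'); q,_,_=snap('top','top5')
cv2.imwrite('pics/v5.png',np.vstack([p[:330],cv2.resize(q[190:325,130:450],(640,270))]))
E
```

```text
[ 428.39348162 -203.60859349  185.03381968] [-3.14121023e+00 -2.16686204e-04  1.13961494e+00] 14.35 93.8450463125855
```

View pics/v5.png

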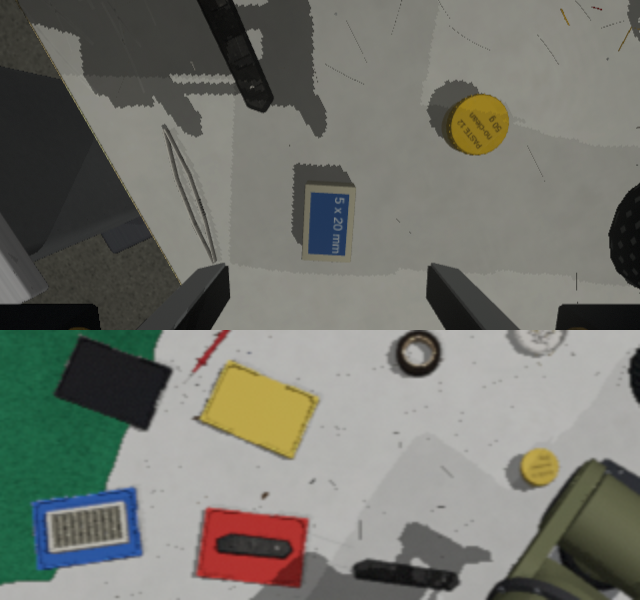

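The filter and short strip both sit inside their trays. In the wrist view the fuse box top runs (307,185), (355,187), (352,262), (302,260), and the jar lid is centred at (479,124).

```bash
python3 - <<'E'
from h import *
p,d,i=load('w5')
print(rect(i,[(307,185),(355,187),(352,262),(302,260)],30), 'jar',ray(i,479,124.5,30),np.linalg.norm(ray(i,449,124,30)-ray(i,509,124,30)))
E
```

```text
(array([ 430. , -204.7]), np.float64(38.9), np.float64(60.9), 'long axis deg', np.float64(62.4)) jar [ 563.79321231 -182.01164227] 44.84849706108092
```

>>> {"op": "step_arm", "data": {"series": [1.5, -1, -40, -0.05, 0, 0, 0, -40, 0, 0, 0, 0, -40, 0, 0, 0, 0, -24, 0, 0, 0, 0, -8, 0, 0.1, 0, 0, -4, 0, 0.2, 0, 0, 0, 0, 0.2, 0, 0, 0, 0, 0.7, 0, 0, 0, 0, 0.7, 0, 0, 0, 0, 0.7, 0, 0, 0, 0, 0.7, 0, 0, 0, 0, 0.7, 0, 0, 0, 0, 0.7], "squeeze": 12}}

```text
clock: 16.08
eef_pos: [430.0, -205.1, 29.2]
eef_rot: [3.142, 0.0, 1.09]
wrist_force: [-0.0, -0.3, 2.7]
finger_gap: 39.8
finger_force: 12.0
```

>>> {"op": "step_arm", "data": {"series": [0, 0, 25, 0, 0.7, 0, 0, 45, 0, 0.7, 0, 0, 50, 0, 0.7, 18, 53, 15, 0.025, 0.7, 18, 54.5, 0, 0.025, 0.7, 18, 54.5, 0, 0.025, 0.7, 18, 54.5, 0, 0.025, 0.7, 18, 54.5, 0, 0.025, 0.7, 18, 54.5, 0, 0.025, 0.7, 18, 54.5, 0, 0.025, 0.7, 18, 54.5, 0, 0.025, 0.7, 18, 54.5, 0, 0.025, 0.7, 17, 54, 0, 0.025, 0.7, 0, 0, 0, 0, 0.7, 0, 0, 0, 0, 0.7]}}

```text
clock: 17.95
eef_pos: [608.7, 337.4, 163.5]
eef_rot: [-3.141, 0.001, 1.34]
wrist_force: [0.4, 0.0, 0.5]
finger_gap: 40.1
finger_force: 12.0
```

```bash
python3 - <<'E'
from h import *
s=manip.read_state(); print(s['eef_pos'],s['eef_rot'],s['clock'],s['finger_gap'])
p,d,i=snap('wrist','w6')
E
```

```text
[608.73864496 337.40840445 163.51765311] [-3.14082483e+00  8.11327664e-04  1.33968094e+00] 17.95 40.14335469633083
```

View pics/w6.png

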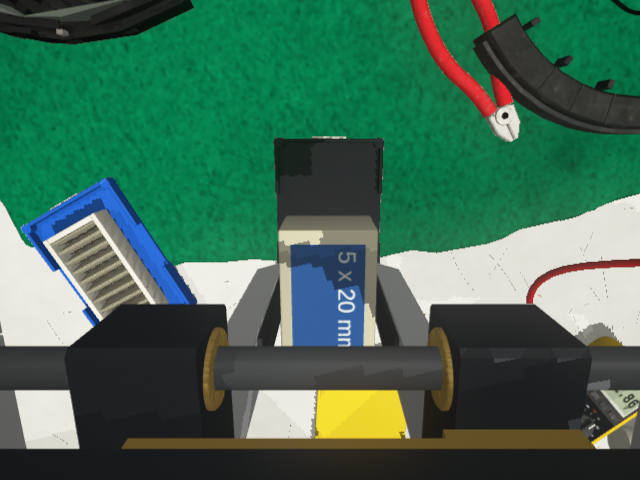

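The fuse box is held level over the black tray, whose far corners are at (275,140) and (383,139). The box's far top edge is at v≈216–230.

```bash
python3 - <<'E'
from h import *
p,d,i=load('w6')
a=ray(i,275,140,14);b=ray(i,383,139,14);l=b-a;t=np.arctan2(l[1],l[0])+np.pi/2
print(np.linalg.norm(l),np.degrees(t),(a+b)/2-61*np.array([np.cos(t),np.sin(t)]))
E
```

```text
79.97896387712143 77.32415415762095 [611.9532739  340.64130857]
```

>>> {"op": "step_arm", "data": {"series": [2, 2.5, -35, 0.01, 0.7, 0, 0, -40, 0, 0.7, 0, 0, -30, 0, 0.7, 0, 0, -13, 0, 0.7, 0, 0, -6, 0, 0.7, 0, 0, 0, 0, 0.7, 0, 0, 0, 0, 0.7]}}

```text
clock: 18.88
eef_pos: [611.4, 340.5, 41.4]
eef_rot: [3.14, -0.001, 1.35]
wrist_force: [0.7, 0.1, -0.2]
finger_gap: 39.6
finger_force: 12.0
```

>>> {"op": "step_arm", "data": {"series": [0, 0, -3, 0, 0.7, 0, 0, -1.8, 0, 0.7, 0, 0, 0, 0, 0.7, 0, 0, 0, 0, 0.35, 0, 0, 0, 0, 0.35, 0, 0, 0, 0, 0.35, 0, 0, 40, 0, 0.35, 0, 0, 50, 0, 0.3, -2, -30, 50, -0.01, 0, -5, -54, 10, -0.01, 0, -5, -55, 0, -0.01, 0, -5, -55, 0, -0.01, 0, -5, -55, 0, -0.01, 0, -5, -55, 0, 0, 0, -5, -55, 0, 0, 0, -5, -55, 0, 0, 0, -5, -55, 0, 0, 0, -5, -52, 0, 0, 0, 0, 0, 0, 0, 0, 0, 0, 0, 0, 0]}}

```text
clock: 21.38
eef_pos: [563.9, -180.3, 185.3]
eef_rot: [-3.141, -0.0, 1.3]
wrist_force: [0.0, 0.5, 0.5]
finger_gap: 94.2
finger_force: 0.0
```

```bash
python3 - <<'E'
from h import *
s=manip.read_state(); print(s['eef_pos'],s['eef_rot'],s['clock'],s['finger_gap'])
p,d,i=snap('wrist','w7'); q,_,_=snap('top','top7')
cv2.imwrite('pics/v7.png',np.vstack([p[:330],cv2.resize(q[190:325,130:450],(640,270))]))
E
```

```text
[ 563.94388042 -180.28527228  185.25054255] [-3.14137454e+00 -1.78723809e-04  1.29953484e+00] 21.375 94.18430286225453
```

View pics/v7.png

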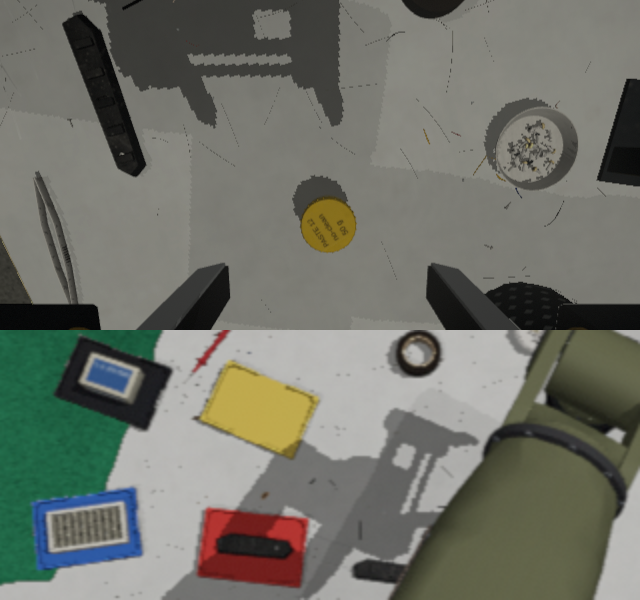

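The fuse box sits in the black tray. The jar lid is centred at (328.5,225.5) in the wrist view.

```bash
python3 - <<'E'
from h import *
p,d,i=load('w7'); print(ray(i,328.5,225.5,30))
E
```

```text
[ 565.13544479 -182.08954759]
```

>>> {"op": "step_arm", "data": {"series": [1, -1.8, -40, -0.007, 0, 0, 0, -40, 0, 0, 0, 0, -40, 0, 0, 0, 0, -23, 0, 0, 0, 0, -9, 0, 0.1, 0, 0, -4, 0, 0.2, 0, 0, 0, 0, 0.2, 0, 0, 0, 0, 0.7, 0, 0, 0, 0, 0.7, 0, 0, 0, 0, 0.7, 0, 0, 0, 0, 0.7, 0, 0, 0, 0, 0.7, 0, 0, 0, 0, 0.7], "squeeze": 20}}

```text
clock: 23.1
eef_pos: [565.0, -182.5, 29.5]
eef_rot: [3.141, 0.0, 1.293]
wrist_force: [-0.2, -0.1, 2.9]
finger_gap: 43.3
finger_force: 20.0
```

>>> {"op": "step_arm", "data": {"series": [0, 0, 25, 0, 0.7, 0, 0, 45, 0, 0.7, 0, 0, 50, 0, 0.7, 4.5, 45, 0, 0, 0.7, 5, 50, 0, 0, 0.7, 5, 50, 0, 0, 0.7, 5, 50, 0, 0, 0.7, 5, 50, 0, 0, 0.7, 5, 50, 0, 0, 0.7, 4, 46, 0, 0, 0.7, 0, 0, 0, 0, 0.7, 0, 0, 0, 0, 0.7]}}

```text
clock: 24.6
eef_pos: [598.3, 158.1, 149.0]
eef_rot: [-3.141, 0.0, 1.293]
wrist_force: [0.2, -0.3, -0.6]
finger_gap: 43.3
finger_force: 20.0
```

```bash
python3 - <<'E'
from h import *
s=manip.read_state(); print(s['eef_pos'],s['eef_rot'],s['clock'],s['finger_gap'])
p,d,i=snap('wrist','w8')
E
```

```text
[598.33231469 158.12961407 149.02767453] [-3.14113452e+00  4.18503299e-04  1.29284894e+00] 24.6 43.323980270659995
```

View pics/w8.png

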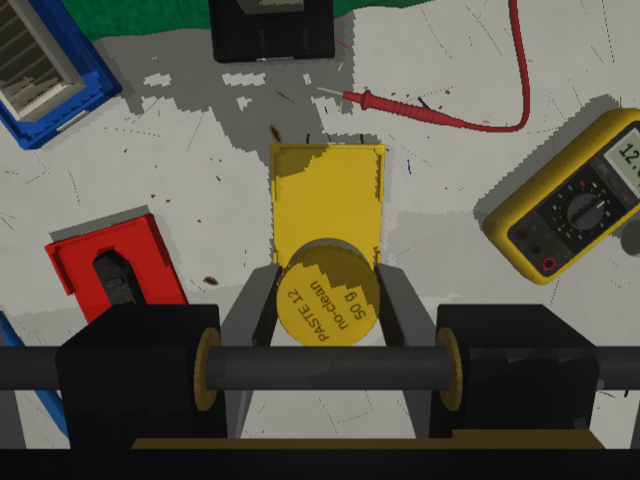

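The jar is held upright and centred over the yellow tray, whose far corners are at (272,146) and (385,146).

>>> {"op": "step_arm", "data": {"series": [0, 1, -30, 0, 0.7, 0, 0, -36, 0, 0.7, 0, 0, -24, 0, 0.7, 0, 0, -12, 0, 0.7, 0, 0, -6, 0, 0.7, 0, 0, 0, 0, 0.7, 0, 0, 0, 0, 0.7]}}

```text
clock: 25.52
eef_pos: [598.9, 159.6, 42.2]
eef_rot: [3.14, -0.001, 1.293]
wrist_force: [0.2, -0.4, 0.1]
finger_gap: 43.1
finger_force: 20.0
```

Next I lower, release, lift and back away toward the right so the cameras are clear.

>>> {"op": "step_arm", "data": {"series": [0, 0, -3, 0, 0.7, 0, 0, -2.2, 0, 0.7, 0, 0, 0, 0, 0.7, 0, 0, 0, 0, 0.35, 0, 0, 0, 0, 0.35, 0, 0, 0, 0, 0.35, 0, 0, 40, 0, 0.35, 0, 0, 50, 0, 0.3, 0, 0, 50, 0, 0, -15, -50, 20, 0, 0, -15, -55, 0, 0, 0, -15, -55, 0, 0, 0, -15, -55, 0, 0, 0, -15, -55, 0, 0, 0, -15, -55, 0, 0, 0, -15, -55, 0, 0, 0, -15, -55, 0, 0, 0, 0, 0, 0, 0, 0, 0, 0, 0, 0, 0]}}

```text
clock: 27.9
eef_pos: [478.5, -275.1, 196.0]
eef_rot: [-3.141, -0.0, 1.293]
wrist_force: [0.3, -0.1, -0.4]
finger_gap: 94.2
finger_force: 0.0
```

```bash
python3 - <<'E'
from h import *
p,d,i=snap('top','top9'); s,_,_=snap('scene','scene9')
cv2.imwrite('pics/v9.png',np.vstack([cv2.resize(p[190:340,140:460],(640,300)),cv2.resize(s[215:365,160:480],(640,300))]))
w=world(i,d); hsv=cv2.cvtColor(p,cv2.COLOR_BGR2HSV)
E
```

```text
(no output)
```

View pics/v9.png

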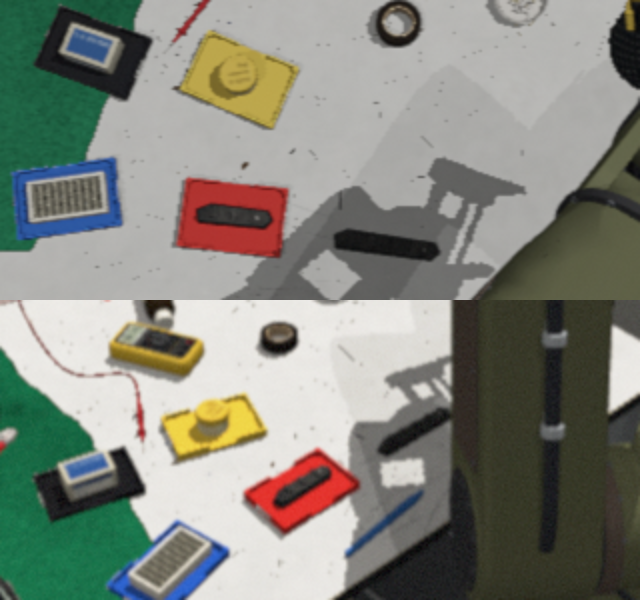

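All four items sit upright within their trays; the long strip (333,312) and tape (338,201) have not moved.

```bash
python3 -c "
from cell import manip
print(manip.sign_off())"
```

```text
the job is handed in; nothing more can be done
None
```

The kit is laid out and handed in after about 28 s of robot time. The filter is in the blue tray, the shorter strip in red, the fuses in black and the jar in yellow, all upright and inside the rims in the final pictures, with the longer strip and tape left where they lay.

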